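# Latch the long sample carrier

## Task

Close the draw latch on top of the longer of the two metal sample carriers: flip its wire loop over so that the crossbar drops behind the keeper hook on the cover, then press the lever all the way down over centre, so that it lies flat, stays down and holds the cover drawn in. Leave the latch of the shorter carrier as it is.

Things in the scene. Friction and masses are not known exactly. Their poses are not given: they have to be found in the camera images.
- long_case: Longer aluminium carrier, 215 x 150 mm, 70 mm high, fixed (the shorter: 168 x 104 x 60). Origin on the worktop right under the lever's pivot, which is 84 mm up, 14 mm above the case top. x: level, from the lever toward the keeper, away from the robot at yaw 0; y level, z up. The case runs from x -70 to +145 mm; front part fixed, from x 42 mm on a sliding cover that carries the keeper.
- long_case_hook (a point): Keeper seat: where the hooked crossbar's centre sits, at start at (64, 0, 76.5) mm in the case frame, same axes. Just to -x of it stands the keeper plate, 24 mm wide, top 18 mm above the case top, leaning 15 deg to +x; its flat foot, 4 mm thick, ends 17 mm to +x. Cover and hook spring toward +x (4 N/mm, 7.5 mm travel toward -x); the closed latch draws them in about 6 mm.
- long_case_bar (a point): Crossbar centre of the wire loop (5 mm wire, bar along y, 43 mm clear inside). Bar 75 mm from the loop's pin, which sits on the lever 18 mm from the lever's pivot (lever upright: 17.4 mm above it, 5 to -x). Starts within 25 deg of upright, bar some 35 mm above the lever's tip; light friction. Pushed to +x over 30 deg from upright it drops, landing behind the keeper 1 to 10 mm past the seat.
- long_case_lever (a joint): Lever angle, rad; steel plate 26 mm wide, 3 thick, tip 58 mm from its pivot. 0 upright; negative leans to the keeper (+x). Starts -0.31 to 0, held by light friction; leave it so until the loop is hooked. Closes toward -x and down: 1.571 is flat along -x at its stop, upper face 15.5 mm above the case top. Loop hooked, it takes some 5 N near the tip up to 1.2, then snaps shut and stays.
- short_case_bar (a point): Centre of the crossbar of the same kind of wire loop on the shorter carrier (168 x 104 mm, 60 mm high), standing about upright, bar 75 to 90 mm above that lever's pivot. That latch is to be left alone.

How it is judged:
By the outcome, as a careful person would: the job done as asked, in the order asked, and still so for the second after the job is handed in, with the robot touching nothing.
It also fails if it takes over 35 s, if anything falls off the work surface, if the arm or the gripper's body presses on something with over 40 N, if the wrist force passes 120 N, or if a joint passes its speed limit or range.

## Robot

A 6-joint arm with a two-finger parallel gripper is mounted at the origin on a cart in front of the work surface, level with it; the furniture and walls round the work are solid. World frame = base frame: x ahead of the robot, y to its left, z up, the work surface at z = 0. Lengths are in m, angles in degrees, forces in N, time in s.
With the tool pointing down it reaches from about 0.4 to 0.825 m from the base axis. Payload 7 kg.
Tool frame: the origin (TCP) lies between the finger pads; the fingertips stand 25 mm ahead of it and the grasp point (between the pads) lies 6 mm ahead of it; z points along the fingers, y is the line along which they close (so a half turn about z gives the same grasp; the last joint's range is limited). The gripper opens to 88 mm and grips with 3 to 60 N. Pads are 19 mm wide; open, the fingers measure 130 mm over their backs; the gripper's body (78 mm by 193 mm) begins 47 mm behind the grasp point.
Start: joints at [-48.352, 20.546, 0.682, 0, -70.136, -16.507], TCP at [0.287, -0.611, 0.227] pointing down, gripper open.
Joint ranges: [-176.03, 176.03], [-82.01, 121.73], [-58.28, 71.71], [-173.87, 95.51], [-174.79, -0.11], [-173.66, 173.66]. Speed limits (degrees/s): [136.94, 136.94, 172.46, 180, 180, 180].

## Interface

Orientations are given as [roll, pitch, yaw] about the fixed x, y, z axes, in that order (R = Rz(yaw) Ry(pitch) Rx(roll)).
In Python, from plant import r gives the robot as it stands.
- The arm moves only by the shell command python3 -m crank 'ROWS' [FORCE]. ROWS is JSON, a list of rows, each a list of 3 entries, a list of its own where there are three numbers: the turn, a rotation vector about the tool's x, y, z in degrees, then the shift along the tool's x, y, z in cm, then the closure, from -1 (fully open) to 1 (shut). In form: [[[wx, wy, wz], [dx, dy, dz], fingers], ...]. A call has 1 to 8 rows; each row shifts and turns the commanded pose from where the row before left it, along the tool's axes as they then stand; what a row does not reach is not made up. A row lasts 1/10 s, in which the tool goes at most 50 mm and 8.59 degrees, less where a joint would pass 70% of its speed; a pose out of reach is approached as far as the arm can. A call with a gripper value outside its range is refused whole. The fingers move at their own pace and stop on an object; FORCE is the grip in N (left out, the last holds). Time passes only in rows, so rows that do not move let the fingers close. It gives the time, the measured TCP pose, the force, the opening and the grip force at its end, in the units of the state.
- r.get_state(): the state, without advancing time (a new reading comes with each control period).
- r.capture(name): name is "scene" or "side" or "wrist"; returns a dict with "color" (384x512x3 uint8, red, green, blue), "range_z" (384x512 float32, m along the optical axis (not along the pixel's ray), 0 where there is no reading), "intrinsics" (3x3 intrinsics, pixels), "world_from_camera" (4x4, takes a point from camera to world coordinates); the wrist camera has in their place "hand_eye" (4x4, takes a point from camera to tool coordinates, whose origin is the TCP and whose axes are the flange's). Camera axes: x right, y down, z forward; pixel columns grow to the right and rows downward; lengths in m; the calibration is good to about 2 mm. A picture is of the moment at which its call begins: read the wrist's pose just before it.
- r.close_job(): hands the job in; it is judged then, once.
The state is a dict: "time_s": time; "joints": joint angles; "qd": joint speeds; "joint_torque": joint torques, N m; "tcp_pos": TCP position; "eef_rot": TCP orientation; "contact_force": force on the tool from outside, world axes, zero at the start; "moment": the same for the moment, N m; "gripper_width": finger opening in m; "gripper_force": force on a finger pad.
Only numpy, scipy, OpenCV 4.12 (cv2) and the standard library are available. Lean on these libraries where they do the work, as an engineer would, in place of code of your own. Each camera call takes 0.05 s, during which the arm holds its last target. There are 200 camera calls.

## Working session

There is one attempt and no reset: what is moved stays moved. The work goes in short steps, Python scripts to look and compute and a shell command to move; the robot and the scene stay as the last step left them, time stands still between calls to the robot, and variables do not carry over. Pictures are saved under pics/ and viewed, at most 10 in all, crops included, and the job is handed in when it is done.

```bash
mkdir -p pics; python3 - <<'E'
from plant import r
import cv2,numpy as np
a=[r.capture(n) for n in("scene","side")]
for n,c in zip(("scene","side"),a): np.savez(n+".npz",**{k:v for k,v in c.items()})
cv2.imwrite("pics/a.png",cv2.resize(np.vstack([c["color"][:,:,::-1] for c in a]),(800,1200))[:600])
cv2.imwrite("pics/b.png",cv2.resize(a[1]["color"][:,:,::-1],(800,600)))
s=r.get_state();print(s["time_s"],s["tcp_pos"],s["eef_rot"])
for c in a: print(c["world_from_camera"].round(3))
E
```

```text
0.1 [ 0.28657983 -0.61066178  0.22622159] [ 1.79914932e+02 -7.45349996e-03 -1.54864401e+02]
[[-0.856 -0.338  0.391  0.235]
 [-0.517  0.554 -0.652  0.536]
 [ 0.004 -0.76  -0.649  0.695]
 [ 0.     0.     0.     1.   ]]
[[-0.828 -0.246  0.505 -0.029]
 [-0.561  0.373 -0.739  0.875]
 [-0.007 -0.895 -0.447  0.654]
 [ 0.     0.     0.     1.   ]]
```

View pics/a.png

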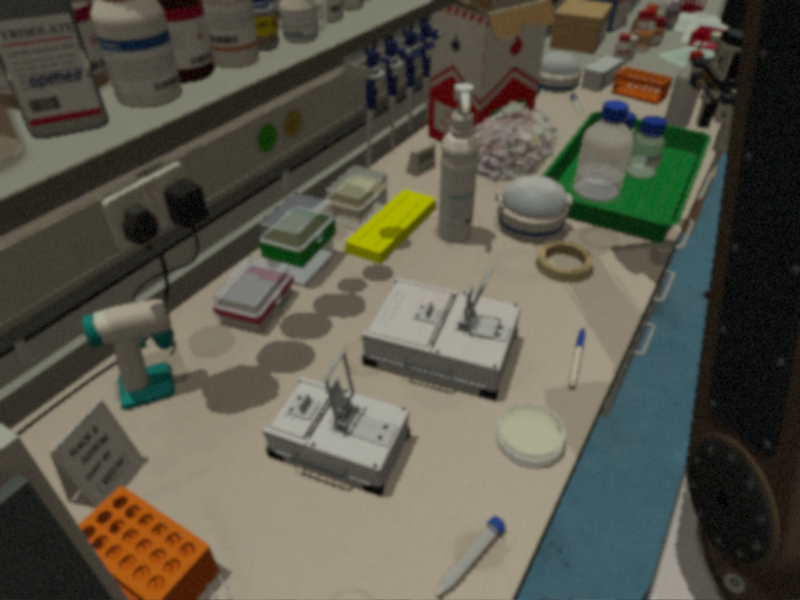

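View pics/b.png

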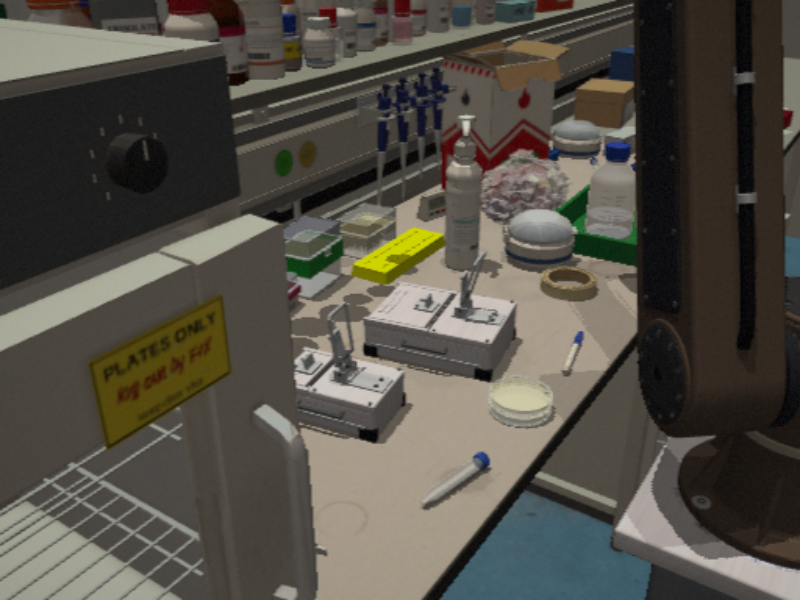

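The longer carrier is the farther one, around (445,335) in the scene view. Its lever and loop stand at about (475,300), and the keeper is at (430,310). I'll crop in and fit the case top from depth.

```bash
cat > h.py <<'E'
import numpy as np,cv2
def pts(c):
    z=c["range_z"];K=c["intrinsics"];v,u=np.indices(z.shape)
    P=np.stack([(u-K[0,2])/K[0,0]*z,(v-K[1,2])/K[1,1]*z,z],-1)
    T=c["world_from_camera"];return P@T[:3,:3].T+T[:3,3]
def proj(c,P):
    T=np.linalg.inv(c["world_from_camera"]);p=np.asarray(P)@T[:3,:3].T+T[:3,3];q=p@c["intrinsics"].T;return q[...,:2]/q[...,2:]
E
python3 - <<'E'
from h import *
out=[]
for n,(x,y) in(("scene",(225,160)),("side",(225,155))):
    c=dict(np.load(n+".npz"));W=pts(c);ok=c["range_z"]>0
    sub=np.zeros_like(ok);sub[y:y+95,x:x+120]=1
    m=ok&sub&(abs(W[...,2]-.07)<.006)
    m=cv2.morphologyEx(m.astype(np.uint8),cv2.MORPH_OPEN,np.ones((2,2)))>0
    p=W[m];rc=cv2.minAreaRect((p[:,:2]*1000).astype(np.float32));print(n,m.sum(),rc,cv2.boxPoints(rc).round(),np.median(p[:,2]))
    h=ok&sub&(W[...,2]>.078)&(W[...,2]<.2)
    q=W[h];print(len(q));print(np.c_[np.argwhere(h)[:,::-1],(q*1000).round()].astype(int)[::4].tolist())
    out.append(cv2.resize(c["color"][y:y+95,x:x+120,::-1],(720,570),interpolation=cv2.INTER_CUBIC))
    cv2.imwrite(f"pics/c_{n}.png",out[-1])
E
```

```text
scene 3428 ((461.0816345214844, 169.57177734375), (226.74203491210938, 830.7327270507812), 16.4229736328125) [[ 235.  536.]
 [ 470. -261.]
 [ 687. -197.]
 [ 452.  600.]] 0.06979824720425037
283
[[314, 170, 484, -122, 177], [315, 171, 481, -123, 174], [313, 173, 480, -110, 177], [314, 174, 480, -115, 171], [311, 176, 480, -99, 176], [311, 177, 479, -97, 175], [312, 178, 476, -96, 174], [309, 180, 479, -87, 174], [302, 181, 506, -114, 141], [311, 181, 474, -86, 173], [308, 182, 495, -124, 136], [301, 183, 505, -105, 142], [309, 183, 476, -82, 169], [301, 184, 504, -104, 140], [309, 184, 474, -77, 171], [302, 185, 505, -112, 131], [309, 185, 475, -81, 165], [301, 186, 502, -101, 137], [298, 187, 505, -90, 141], [305, 187, 501, -124, 118], [298, 188, 503, -86, 141], [305, 188, 500, -122, 117], [299, 189, 501, -87, 139], [305, 189, 483, -79, 152], [300, 190, 502, -96, 129], [306, 190, 481, -80, 149], [303, 191, 505, -124, 104], [298, 192, 504, -90, 126], [303, 192, 504, -122, 103], [276, 193, 565, -100, 89], [301, 193, 504, -110, 108], [305, 193, 482, -80, 140], [298, 194, 502, -88, 122],
[... 2663 characters left out ...]
, 561, -98, 79], [298, 192, 494, -93, 99], [302, 192, 496, -118, 88], [275, 193, 559, -90, 80], [298, 193, 491, -87, 100], [302, 193, 497, -120, 84], [295, 194, 492, -74, 103], [299, 194, 499, -108, 86], [273, 195, 557, -77, 80], [297, 195, 496, -91, 91], [291, 196, 509, -85, 88], [296, 196, 497, -88, 90], [302, 196, 495, -116, 78], [294, 197, 501, -85, 87], [298, 197, 491, -88, 89], [294, 198, 500, -83, 85], [298, 198, 488, -83, 89], [294, 199, 499, -83, 83], [298, 199, 489, -85, 85], [296, 200, 495, -85, 80], [297, 201, 492, -85, 79], [225, 215, 558, 123, 116], [225, 219, 560, 122, 105], [226, 221, 558, 120, 99], [226, 223, 561, 117, 92], [225, 229, 552, 133, 87], [228, 231, 548, 127, 80]]
```

View pics/c_side.png

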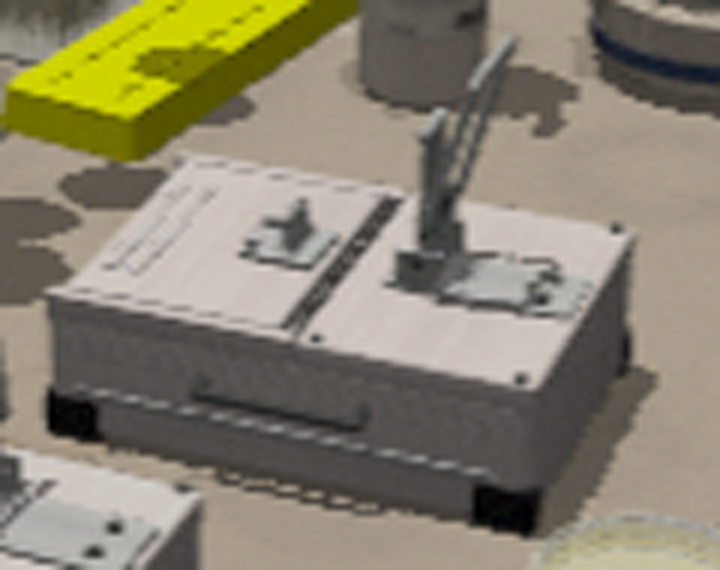

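View pics/c_scene.png

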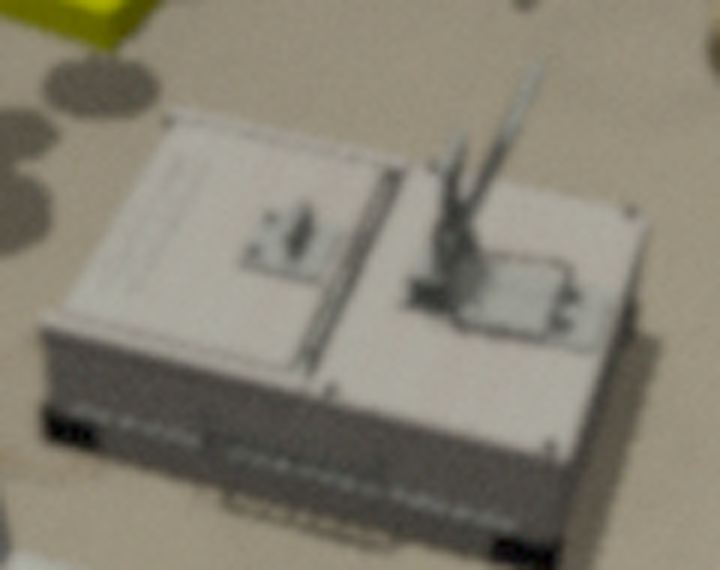

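The crops show the lever leaning toward the keeper, with its tip at side-crop (432,120). The loop leans away, with its bar at (490,60). The case top's corners are at (50,295), (535,385), (632,237) and (185,160) in the side crop, so I'll compute the frame.

```bash
cat >> h.py <<'E'
def ray(c,uv,z):
    T=c["world_from_camera"];d=T[:3,:3]@np.linalg.inv(c["intrinsics"])@np.r_[uv,1];o=T[:3,3];return o+d*(z-o[2])/d[2]
E
python3 - <<'E'
from h import *
for n,o,cs in(("side",(225,155),[(50,295),(535,385),(632,237),(185,160)]),("scene",(225,160),[(42,318),(562,460),(645,225),(170,115)])):
    c=dict(np.load(n+".npz"));P=np.array([ray(c,np.array(o)+(np.array(k)+.5)/6-.5,.07)[:2] for k in cs])*1000
    print(n,P.round(1));nl,nr,fr,fl=P
    print("edges",[np.round([np.hypot(*(a-b)),np.degrees(np.arctan2(*(a-b)[::-1]))],1) for a,b in((nl,nr),(fl,fr),(nr,fr),(nl,fl))],P.mean(0).round(1))
    # points in case frame
    yaw=np.mean([np.arctan2(*(nl-nr)[::-1]),np.arctan2(*(fl-fr)[::-1])])
    R=np.array([[np.cos(yaw),-np.sin(yaw)],[np.sin(yaw),np.cos(yaw)]]);org=P.mean(0)-R@[37.5,0]
    print("yaw",np.degrees(yaw),"origin",org)
    W=pts(c)*1000;h=(c["range_z"]>0)&(W[...,2]>77)&(W[...,2]<200)
    L=(W[...,:2]-org)@R;h&=(abs(L[...,1])<40)&(abs(L[...,0]-20)<85)
    q=np.c_[L[h],W[h][:,2]]
    for lo,hi in((77,82),(82,90),(90,100),(100,110),(110,120),(120,130),(130,137),(137,144),(144,155),(155,166),(166,172),(172,182)):
        for nm,s in(("k",q[:,0]>45),("l",q[:,0]<=45)):
            k=q[s&(q[:,2]>=lo)&(q[:,2]<hi)]
            if len(k):print(nm,lo,len(k),"x",np.percentile(k[:,0],[5,50,95]).round(),"y",np.percentile(k[:,1],[0,50,100]).round())
E
```

```text
side [[ 626.1    2.1]
 [ 422.2  -42.5]
 [ 447.2 -179.4]
 [ 651.6 -137.3]]
edges [array([208.7,  12.3]), array([208.7,  11.6]), array([139.2, 100.3]), array([141.8, 100.4])] [536.8 -89.3]
yaw 11.97829823834779 origin [500.11324447 -97.05726851]
k 77 8 x [59. 60. 62.] y [-16.  -2.   8.]
l 77 21 x [-9. -3.  8.] y [-22.  13.  16.]
k 82 19 x [60. 62. 65.] y [-21.  -1.   8.]
l 82 38 x [-8. -2. 11.] y [-22.  11.  16.]
k 90 1 x [61. 61. 61.] y [-1. -1. -1.]
l 90 17 x [-6. -4.  2.] y [-19.   5.  10.]
l 100 33 x [-7. -4.  2.] y [-30.  -2.  24.]
l 110 22 x [-10.  -6.   3.] y [-30.   5.  22.]
l 120 33 x [-12.  -7.   1.] y [-32.  -2.  25.]
l 130 18 x [-13.  -1.   2.] y [-29.  -3.  22.]
l 137 28 x [-16.  -0.   4.] y [-28.  -1.  22.]
l 144 18 x [-19. -16. -14.] y [-28.  17.  25.]
l 155 15 x [-23. -19. -17.] y [-30.  18.  23.]
l 166 8 x [-24. -22. -19.] y [-25.  20.  24.]
l 172 20 x [-26. -23. -21.] y [-23.   2.  21.]
scene [[ 630.6   -1.9]
 [ 423.2  -38.5]
 [ 449.  -178.4]
 [ 655.6 -138.5]]
edges [array([210.6,  10. ]), array([210.4,  10.9]), array([142.3, 100.5]), array([138.9, 100.4])] [539.6 -89.3]
yaw 10.469951571864518 origin [502.72074782 -96.15150348]
k 77 8 x [57. 58. 61.] y [-12.  -5.   7.]
l 77 15 x [-8. -1.  9.] y [-22.  13.  14.]
k 82 22 x [59. 61. 64.] y [-15.  -0.   8.]
l 82 33 x [-9. -2.  9.] y [-22.  12.  15.]
k 90 3 x [62. 63. 63.] y [-6. -4.  3.]
l 90 11 x [-7. -1.  2.] y [-19.   7.  14.]
l 100 27 x [-7. -2.  2.] y [-28.   7.  22.]
l 110 22 x [-10.  -5.   1.] y [-28.   8.  22.]
l 120 24 x [-12.  -4.   2.] y [-29.   6.  23.]
l 130 12 x [-14.  -1.   1.] y [-26.   7.  23.]
l 137 34 x [-16.  -0.   4.] y [-28.   0.  23.]
l 144 9 x [-20. -17. -15.] y [-27.  20.  22.]
l 155 11 x [-23. -20. -18.] y [-27.  20.  23.]
l 166 7 x [-26. -25. -22.] y [-15.  19.  24.]
l 172 31 x [-26. -24. -22.] y [-25.  -0.  19.]
```

Yaw is about 11.2° and the origin about (0.501, -0.097). The bar is at case x -23, z 176, and the lever is at about -0.02 rad. I'll check the corridor for obstacles and work out the approach.

```bash
cat >> h.py <<'E'
YAW=np.radians(11.2);O=np.array([.501,-.097,0]);RC=np.array([[np.cos(YAW),-np.sin(YAW),0],[np.sin(YAW),np.cos(YAW),0],[0,0,1]])
def w(p): return O+RC@(np.array(p)/1000)
def case(P): return (np.asarray(P)-O)@RC*1000
E
python3 - <<'E'
from h import *
c=dict(np.load("scene.npz"));W=pts(c)[c["range_z"]>0]
a=np.array([.287,-.611]);b=w([-60,-2,0])[:2];print(b)
d=(b-a)/np.linalg.norm(b-a);t=(W[:,:2]-a)@d;s=(W[:,:2]-a)@[-d[1],d[0]]
m=(abs(s)<.13)&(t>0)&(t<.6)&(W[:,2]>.1)&(W[:,2]<.6)
for i in range(6):
    k=m&(t>i*.1)&(t<=i*.1+.1)
    if k.any(): print(i,k.sum(),W[k].min(0).round(2),W[k].max(0).round(2))
E
python3 -m crank '[[[0,0,7],[0,0,0],1],[[0,0,7],[0,0,0],1]]' 20
```

```text
[ 0.44253116 -0.11061597]
0 1303 [ 0.25 -0.63  0.23] [ 0.34 -0.51  0.46]
5 177 [ 0.47 -0.13  0.1 ] [ 0.51 -0.08  0.18]
time_s: 0.3
tcp_pos: [0.2866, -0.6108, 0.2264]
eef_rot: [179.9, -0.0, -169.1]
contact_force: [-0.1, 0.1, -0.4]
gripper_width: 0.0763
gripper_force: 0.0
```

```bash
python3 -m crank '[[[0,0,0],[-2.1,3.8,0],1],[[0,0,0],[-2.1,3.8,0],1],[[0,0,0],[-2.1,3.8,0],1],[[0,0,0],[-2.1,3.8,0],1],[[0,0,0],[-2.1,3.8,0],1],[[0,0,0],[-2.1,3.8,0],1],[[0,0,0],[-2.1,3.8,0],1],[[0,0,0],[-2.1,3.8,0],1]]'; python3 -m crank '[[[0,0,0],[-2.1,3.8,0],1],[[0,0,0],[-2.1,3.8,0],1],[[0,0,0],[-2,3.8,0],1],[[0,0,0],[0,0,0],1],[[0,0,0],[0,0,0],1]]'
python3 -c "
from h import *
from plant import r
print(case(r.get_state()['tcp_pos']))"
```

```text
time_s: 1.1
tcp_pos: [0.3928, -0.2786, 0.2269]
eef_rot: [180.0, -0.0, -168.9]
contact_force: [0.9, -0.1, 0.4]
gripper_width: 0.0132
gripper_force: 0.0
time_s: 1.6
tcp_pos: [0.4317, -0.1555, 0.227]
eef_rot: [180.0, -0.0, -168.7]
contact_force: [0.0, -0.5, 0.1]
gripper_width: 0.0003
gripper_force: 0.0
[-79.30988736 -43.92590501 226.96460932]
```

```bash
python3 -m crank '[[[0,0,0],[-0.5,3,0],1],[[0,0,0],[-1,1.2,2],1],[[0,0,0],[0,0,3.2],1],[[0,0,0],[0,0,0],1],[[0,0,0],[0,0,0],1]]'
python3 - <<'E'
from h import *
from plant import r
s=r.get_state();print(case(s['tcp_pos']),s['eef_rot'])
a=r.capture("side");h=r.capture("wrist")
cv2.imwrite("pics/d.png",np.hstack([cv2.resize(a["color"][120:270,200:350,::-1],(400,400)),cv2.resize(h["color"][:,:,::-1],(400,300)).copy() if 0 else cv2.resize(h["color"][:,64:448,::-1],(400,400))]))
E
```

```text
time_s: 2.1
tcp_pos: [0.4378, -0.1135, 0.1753]
eef_rot: [-180.0, -0.1, -168.9]
contact_force: [0.1, -0.3, 1.0]
gripper_width: 0.0004
gripper_force: 0.0
[-65.17769527  -3.91515609 175.27695492] [-1.79971998e+02 -1.03357203e-01 -1.68924674e+02]
```

View pics/d.png

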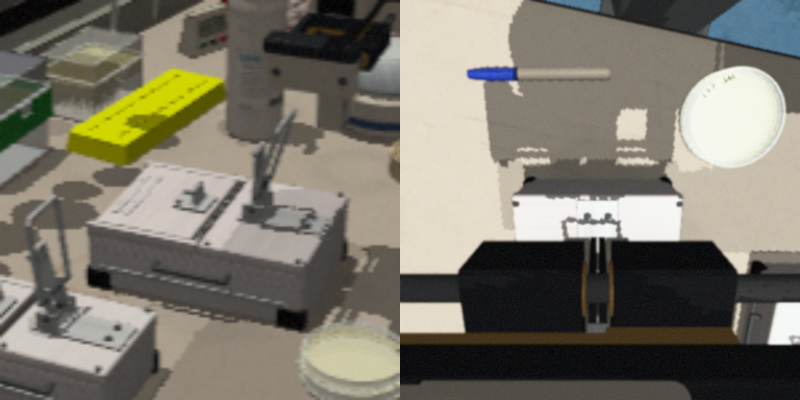

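The side view shows the gripper behind the loop at (290,115), and the wrist view shows the fingers centred on the latch. Next I push the loop.

```bash
python3 -m crank '[[[0,0,0],[-2,0,0],1],[[0,0,0],[-1,0,0],1],[[0,0,0],[-1,0,0],1],[[0,0,0],[-1,0,0],1],[[0,0,0],[-1,0,0],1],[[0,0,0],[-0.6,0,0],1],[[0,0,0],[-0.6,0,0],1],[[0,0,0],[-0.4,0,0],1]]'
python3 - <<'E'
from h import *
from plant import r
s=r.get_state();print(case(s['tcp_pos']),s['eef_rot'])
c=r.capture("side");W=pts(c);L=(W-O)@RC*1000
m=(c["range_z"]>0)&(abs(L[...,1])<35)&(L[...,0]>-30)&(L[...,0]<110)&(L[...,2]>95)&(L[...,2]<200)
print(L[m].round()[::5].astype(int).tolist())
E
```

```text
time_s: 3.0
tcp_pos: [0.5132, -0.0976, 0.1749]
eef_rot: [180.0, -0.0, -168.9]
contact_force: [1.0, 0.3, 0.1]
gripper_width: 0.0007
gripper_force: 0.0
[ 11.82598294  -2.90714135 174.89536924] [ 1.79995702e+02 -1.94083632e-02 -1.68856725e+02]
[[2, -14, 198], [-1, -8, 196], [14, 11, 198], [21, 11, 194], [8, 14, 197], [0, -2, 192], [16, 11, 193], [3, 14, 196], [-1, -16, 185], [10, 13, 192], [-1, 7, 191], [18, 13, 188], [6, 10, 189], [0, -9, 182], [12, 13, 186], [0, 13, 188], [18, 12, 182], [5, 14, 185], [20, 13, 179], [9, 9, 180], [1, -6, 175], [8, 12, 178], [20, 20, 177], [4, 9, 175], [13, -30, 155], [20, 21, 170], [17, 20, 167], [12, -29, 145], [11, -25, 144], [9, -27, 141], [7, -29, 138], [1, -11, 143], [0, -7, 142], [0, -1, 142], [1, 5, 142], [10, 18, 143], [0, -16, 130], [-1, 4, 137], [8, 22, 140], [0, -25, 121], [-1, -7, 126], [-1, 11, 131], [-2, -29, 114], [-1, -5, 121], [3, 22, 130], [1, -30, 107], [0, 6, 121], [-4, -32, 105], [0, -3, 114], [2, 23, 123], [-1, -8, 109], [3, 20, 119], [0, -13, 104], [1, 19, 116], [-4, -9, 104], [-1, 8, 108], [-7, -16, 98], [-6, 7, 106], [-5, 10, 104], [-6, 6, 100], [-3, 19, 100]]
```

```bash
python3 -m crank '[[[0,0,0],[-0.6,0,0],1],[[0,0,0],[-0.6,0,0],1],[[0,0,0],[-0.6,0,0],1],[[0,0,0],[-0.3,0,0],1],[[0,0,0],[0,0,0],1],[[0,0,0],[0,0,0],1],[[0,0,0],[0,0,0],1],[[0,0,0],[0,0,0],1]]'
python3 - <<'E'
from h import *
from plant import r
s=r.get_state();print(case(s['tcp_pos']),s['eef_rot'])
c=r.capture("side");W=pts(c);L=(W-O)@RC*1000
m=(c["range_z"]>0)&(abs(L[...,1])<35)&(L[...,0]>-30)&(L[...,0]<110)&(L[...,2]>77)&(L[...,2]<150)
print(L[m].round()[::5].astype(int).tolist())
cv2.imwrite("pics/e.png",cv2.resize(c["color"][140:230,225:345,::-1],(800,600),interpolation=cv2.INTER_CUBIC))
E
```

```text
time_s: 3.85
tcp_pos: [0.5332, -0.0937, 0.1751]
eef_rot: [-180.0, 0.0, -168.9]
contact_force: [0.2, 1.0, 0.4]
gripper_width: 0.0007
gripper_force: 0.0
[ 32.2809667   -2.99963076 175.09773525] [-1.79999753e+02  2.65577894e-04 -1.68858784e+02]
[[15, -29, 150], [10, -29, 145], [12, -27, 138], [0, -17, 141], [3, -1, 142], [11, 22, 148], [13, 22, 144], [-1, -6, 135], [0, 7, 138], [11, 20, 138], [0, -18, 124], [0, 6, 132], [8, 21, 134], [0, -26, 115], [-1, 1, 124], [8, 22, 129], [0, -10, 117], [3, 22, 128], [-1, -17, 110], [1, 10, 120], [-4, -24, 105], [2, 9, 116], [-5, -12, 108], [3, 4, 111], [-3, -20, 101], [1, 18, 115], [-4, -8, 104], [61, -19, 84], [-2, 3, 106], [63, -1, 89], [-2, 20, 111], [-5, -14, 96], [61, -9, 83], [-4, 9, 104], [63, 6, 87], [0, 19, 105], [-2, -16, 89], [61, 3, 83], [-6, 16, 102], [-9, -19, 86], [-3, 20, 100], [-5, -16, 84], [1, 8, 91], [-3, -23, 77], [8, 10, 88], [-6, 4, 88], [5, 12, 86], [-8, 11, 89], [-1, 13, 86], [7, 11, 80], [-7, 16, 86], [1, 14, 80], [1, 14, 77]]
```

View pics/e.png

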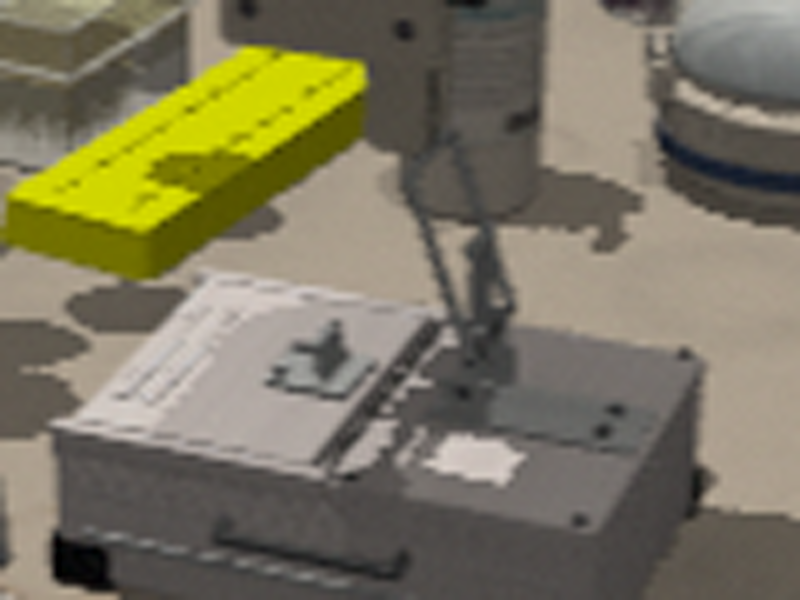

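The loop stands over the lever, leaning about 25° to the keeper side, with its bar near (430,150). It hasn't dropped yet, so I'll push on.

```bash
python3 -m crank '[[[0,0,0],[-0.6,0,0],1],[[0,0,0],[-0.6,0,0],1],[[0,0,0],[-0.6,0,0],1],[[0,0,0],[0,0,0],1],[[0,0,0],[0,0,0],1],[[0,0,0],[0,0,0],1],[[0,0,0],[0,0,0],1],[[0,0,0],[0,0,0],1]]'
python3 - <<'E'
from h import *
from plant import r
s=r.get_state();print(case(s['tcp_pos']),s['eef_rot'])
c=r.capture("side");W=pts(c);L=(W-O)@RC*1000
m=(c["range_z"]>0)&(abs(L[...,1])<35)&(L[...,0]>-30)&(L[...,0]<110)&(L[...,2]>77)&(L[...,2]<150)
print(L[m].round()[::5].astype(int).tolist())
cv2.imwrite("pics/f.png",cv2.resize(c["color"][140:230,225:345,::-1],(800,600),interpolation=cv2.INTER_CUBIC))
E
```

```text
time_s: 4.7
tcp_pos: [0.551, -0.0902, 0.1751]
eef_rot: [180.0, 0.0, -168.9]
contact_force: [-0.1, 0.3, -0.6]
gripper_width: 0.0
gripper_force: 0.0
[ 50.33429029  -3.01467672 175.13326599] [ 1.79999863e+02  4.99269786e-03 -1.68860724e+02]
[[15, -29, 147], [12, -28, 143], [8, -24, 139], [3, -7, 142], [1, -2, 142], [1, 5, 142], [11, 20, 144], [0, -15, 131], [0, 0, 135], [9, 20, 139], [0, -26, 120], [-1, 1, 130], [7, 19, 133], [-1, -22, 117], [-2, 3, 125], [9, 19, 128], [-1, -6, 118], [5, 16, 125], [-1, -16, 111], [2, 6, 118], [-3, -26, 104], [2, 8, 116], [-4, -15, 107], [0, 13, 116], [-4, -15, 104], [0, 20, 116], [-3, -10, 103], [59, -14, 87], [-3, 6, 108], [64, -3, 88], [-2, 20, 111], [-5, -14, 96], [59, -5, 85], [-4, 9, 104], [75, -10, 77], [59, -14, 78], [-6, 6, 100], [62, 9, 85], [-2, 19, 102], [-5, -16, 87], [59, 2, 80], [-7, 9, 96], [60, 7, 79], [-4, 7, 91], [-8, -22, 79], [0, 10, 89], [8, 10, 85], [-6, 13, 89], [2, 13, 85], [10, 11, 79], [-5, 16, 85], [-2, 17, 82]]
```

View pics/f.png

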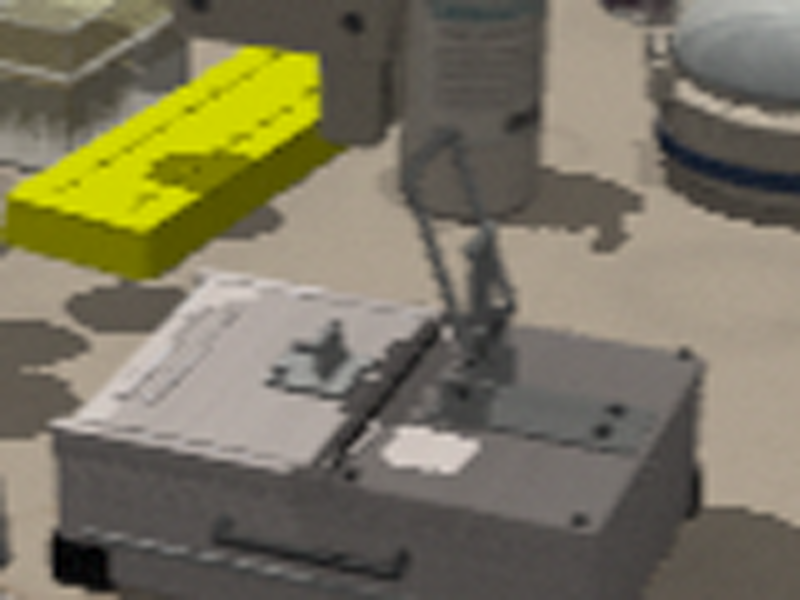

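The fingers are now past the bar at (435,140), and the loop stayed at about 22°. I'll measure the bar and the fingertip.

```bash
python3 - <<'E'
from h import *
from plant import r
for n in("side","scene"):
    c=r.capture(n);L=(pts(c)-O)@RC*1000
    m=(c["range_z"]>0)&(abs(L[...,1])<35)&(L[...,0]>-30)&(L[...,0]<100)&(L[...,2]>144)&(L[...,2]<195)
    q=L[m].round().astype(int);print(n,q[q[:,0]<35].tolist());k=q[q[:,0]>=35];print(k[k[:,2]<165][:60:3].tolist())
E
```

```text
side [[24, -21, 173], [21, -20, 174], [19, -23, 173], [25, -16, 173], [20, -10, 176], [20, -16, 173], [20, -24, 170], [18, -29, 169], [22, -7, 174], [20, -9, 173], [20, -26, 167], [18, -28, 166], [22, -2, 173], [20, -3, 173], [21, -30, 162], [18, -29, 163], [22, 7, 174], [21, 4, 173], [21, -29, 160], [18, -27, 161], [15, -28, 161], [23, 10, 173], [20, 12, 174], [21, 2, 170], [18, -28, 158], [15, -28, 158], [24, 17, 173], [21, 17, 173], [20, 13, 171], [17, -27, 156], [15, -27, 156], [22, 21, 172], [21, 17, 170], [17, -27, 153], [14, -26, 154], [14, -32, 152], [22, 21, 169], [19, 21, 170], [15, -29, 150], [13, -30, 150], [22, 20, 166], [19, 22, 167], [15, -28, 148], [12, -28, 148], [20, 20, 164], [18, 18, 163], [12, -29, 145], [8, -24, 148], [19, 22, 162], [16, 22, 163], [19, 22, 160], [18, 16, 157], [16, 22, 158], [14, 20, 157], [18, 18, 153], [14, 21, 155], [17, 21, 151], [14, 21, 152], [15, 18, 148], [12, 19, 149], [13, 22, 147], [11, 21, 147]]
[]
scene [[26, -25, 173], [23, -25, 173], [24, -20, 174], [23, -25, 171], [21, -25, 171], [25, -16, 174], [23, -16, 174], [22, -20, 172], [2
[... 368 characters left out ...]
, [15, -26, 155], [25, 8, 174], [23, 7, 174], [22, 4, 172], [17, -26, 151], [15, -26, 152], [24, 11, 174], [22, 12, 175], [17, -26, 148], [15, -27, 148], [13, -28, 148], [25, 17, 174], [23, 16, 175], [22, 11, 171], [14, -25, 147], [12, -27, 146], [25, 17, 172], [23, 16, 172], [12, -26, 144], [24, 19, 170], [22, 20, 172], [24, 20, 169], [21, 22, 171], [24, 20, 166], [21, 22, 168], [23, 21, 164], [21, 21, 165], [19, 19, 163], [21, 21, 162], [19, 21, 162], [20, 22, 160], [18, 21, 160], [21, 20, 156], [18, 22, 158], [16, 19, 156], [18, 20, 153], [15, 22, 156], [18, 21, 151], [15, 25, 155], [13, 21, 152], [15, 21, 149], [13, 20, 149], [15, 22, 147], [13, 23, 148], [15, 23, 145], [13, 22, 145]]
[]
```

```bash
python3 - <<'E'
from h import *
from plant import r
s=r.get_state();print(s["tcp_pos"],s["contact_force"])
for n in("side","scene"):
    c=r.capture(n);L=(pts(c)-O)@RC*1000
    m=(c["range_z"]>0)&(abs(L[...,1])<45)&(L[...,0]>35)&(L[...,0]<110)&(L[...,2]>120)&(L[...,2]<300)
    q=L[m].round().astype(int);q=q[q[:,2].argsort()];print(n,len(q),q[:25].tolist())
E
```

```text
[ 0.55100543 -0.09017382  0.17510836] [ 0.20936669 -0.06339118 -0.04324931]
side 404 [[40, -8, 173], [52, 10, 176], [47, 10, 177], [54, 13, 177], [58, 9, 177], [41, 11, 178], [39, 3, 178], [48, 13, 178], [60, 11, 178], [39, -3, 178], [39, -11, 178], [40, -7, 179], [38, 13, 179], [43, 14, 179], [38, -15, 179], [53, 8, 180], [60, 10, 180], [46, 11, 180], [57, 10, 180], [53, 14, 180], [51, 13, 180], [39, -10, 181], [48, 14, 181], [39, 4, 181], [50, 9, 181]]
scene 460 [[46, 11, 176], [57, 11, 176], [55, 12, 177], [43, 12, 177], [55, 10, 178], [52, 13, 178], [41, 12, 178], [59, 12, 179], [50, 13, 179], [62, 11, 180], [61, 14, 180], [45, 13, 180], [47, 13, 180], [57, 13, 180], [41, 13, 181], [52, 12, 181], [60, 11, 181], [48, 11, 181], [50, 14, 182], [55, 11, 182], [42, 14, 182], [57, 14, 183], [43, 12, 183], [45, 12, 183], [62, 12, 184]]
```

The fingertips, seen from both cameras, are at z≈0.175, so when closed they sit level with the TCP reading and not 25 mm below it. They grazed over the bar, which is now at (23, 172). I'll go back over it, descend lower, check, then push.

```bash
python3 -m crank '[[[0,0,0],[0,0,-1],1],[[0,0,0],[2.6,-0.2,0],1],[[0,0,0],[2.7,0,0],1],[[0,0,0],[0,0,1],1],[[0,0,0],[0,0,1.3],1],[[0,0,0],[0,0,0.5],1],[[0,0,0],[0,0,0],1],[[0,0,0],[0,0,0],1]]'
python3 - <<'E'
from h import *
from plant import r
s=r.get_state();print(case(s["tcp_pos"]),s["contact_force"])
for n in("side",):
    c=r.capture(n);L=(pts(c)-O)@RC*1000
    m=(c["range_z"]>0)&(abs(L[...,1])<16)&(L[...,0]>-35)&(L[...,0]<110)&(L[...,2]>135)&(L[...,2]<180)
    q=L[m].round().astype(int);q=q[q[:,2].argsort()];print(n,len(q),q[::3].tolist())
E
```

```text
time_s: 5.75
tcp_pos: [0.5, -0.1023, 0.1575]
eef_rot: [-180.0, 0.0, -168.8]
contact_force: [-1.4, -0.3, -0.0]
gripper_width: 0.0003
gripper_force: 0.0
[ -2.01253117  -5.04442677 157.45240294] [-1.35217814 -0.28184856 -0.04024338]
side 123 [[-1, 3, 136], [0, 0, 138], [3, 5, 139], [2, -12, 140], [0, 1, 140], [0, -14, 142], [-7, 8, 158], [5, 9, 159], [-13, 11, 160], [19, 14, 161], [-1, 13, 162], [-13, 10, 163], [-15, -14, 164], [-3, 12, 164], [1, 9, 165], [-14, 0, 166], [-9, 8, 166], [-15, -13, 167], [5, 11, 168], [1, 8, 168], [3, 10, 168], [6, 7, 169], [3, 9, 170], [-1, 8, 170], [6, 7, 171], [-14, -9, 171], [21, 8, 172], [19, 7, 172], [-14, 1, 172], [20, 4, 173], [22, -7, 174], [-15, 12, 174], [21, 1, 175], [-14, 8, 175], [21, 10, 176], [-10, 12, 176], [-15, -13, 177], [-1, 7, 178], [5, 11, 178], [-15, 4, 179], [0, 12, 180]]
```

```bash
python3 -m crank '[[[0,0,0],[0,0.2,0.6],1],[[0,0,0],[-1,0,0],1],[[0,0,0],[-0.6,0,0],1],[[0,0,0],[-0.6,0,0],1],[[0,0,0],[-0.6,0,0],1],[[0,0,0],[-0.4,0,0],1],[[0,0,0],[0,0,0],1],[[0,0,0],[0,0,0],1]]'
python3 - <<'E'
from h import *
from plant import r
s=r.get_state();print(case(s["tcp_pos"]),s["contact_force"])
for n in("side",):
    c=r.capture(n);L=(pts(c)-O)@RC*1000
    m=(c["range_z"]>0)&(abs(L[...,1])<32)&(L[...,0]>-15)&(L[...,0]<110)&(L[...,2]>80)&(L[...,2]<180)
    q=L[m].round().astype(int);q=q[q[:,2].argsort()];print(n,len(q),q[::4].tolist())
E
```

```text
time_s: 6.6
tcp_pos: [0.5304, -0.0942, 0.151]
eef_rot: [180.0, -0.0, -168.9]
contact_force: [0.6, -0.6, -0.1]
gripper_width: 0.0006
gripper_force: 0.0
[ 29.38375858  -2.95944889 150.95160549] [ 0.55055677 -0.62612738 -0.0701086 ]
side 407 [[9, 13, 80], [60, 5, 81], [-7, -17, 81], [-9, 13, 82], [60, -15, 83], [61, -10, 83], [-3, -14, 84], [-9, 14, 85], [-1, 13, 85], [-7, -18, 86], [-5, -24, 86], [59, -13, 87], [9, 15, 87], [61, -4, 88], [10, 11, 88], [1, 9, 89], [60, 7, 90], [1, 6, 90], [-4, 6, 91], [-2, 9, 92], [-5, 10, 96], [-7, -16, 98], [-5, 20, 101], [-6, -2, 102], [-7, 9, 102], [-5, 18, 103], [-4, 15, 104], [-3, -9, 104], [-2, -29, 105], [-3, 6, 105], [-1, -9, 106], [-3, 5, 107], [1, -13, 107], [0, 11, 109], [4, 17, 111], [2, 21, 111], [8, 21, 113], [1, 9, 114], [1, 9, 116], [8, 19, 117], [-1, -7, 118], [2, 8, 119], [-1, -7, 121], [0, 6, 121], [-1, 2, 122], [0, -9, 123], [0, -17, 125], [0, -1, 126], [0, 7, 127], [23, 22, 129], [23, -30, 129], [27, 20, 130], [24, 20, 131], [22, -28, 132], [-1, -4, 133], [23, -23, 134], [-1, 2, 136], [26, 23, 137], [-1, 2, 138], [-1, -13, 140], [0, -16, 141], [0, 8, 141], [3, -1, 142], [36, 23, 144], [41, 24, 149], [45, 22, 150], [29, 8, 152], [48, 19, 153], [32, 13, 154], [47, 7, 154], [20, 12, 155], [46, -3, 155], [28, 11, 156], [50, 15, 157], [47, 1, 157], [26, 9, 158], [16, -15, 158], [30, 13, 159], [19, 13, 159], [20, 13, 161], [35, 12, 161], [18, -5, 162], [32, 16, 163], [17, -10, 163], [27, 14, 165], [34, 17, 166], [30, 13, 167], [35, 13, 167], [21, 9, 167], [38, 12, 168], [18, 11, 169], [18, 4, 171], [18, 12, 172], [26, 11, 173], [34, 15, 173], [17, 5, 174], [36, 18, 176], [17, 15, 176], [33, 11, 177], [18, -17, 178], [26, 17, 178], [15, -10, 179]]
```

```bash
python3 -m crank '[[[0,0,0],[-0.7,0,0],1],[[0,0,0],[-0.7,0,0],1],[[0,0,0],[-0.5,0,0],1],[[0,0,0],[0,0,0],1],[[0,0,0],[0,0,0],1],[[0,0,0],[0,0,0],1],[[0,0,0],[0,0,0],1]]'
python3 - <<'E'
from h import *
from plant import r
s=r.get_state();print(case(s["tcp_pos"]),s["contact_force"])
c=r.capture("side");L=(pts(c)-O)@RC*1000
m=(c["range_z"]>0)&(abs(L[...,1])<32)&(L[...,0]>12)&(L[...,0]<110)&(L[...,2]>74)&(L[...,2]<150)
q=L[m].round().astype(int);q=q[q[:,2].argsort()];print(len(q),q[::2].tolist())
m=(c["range_z"]>0)&(abs(L[...,1])<13)&(abs(L[...,0])<12)&(L[...,2]>110)&(L[...,2]<145);print("lever",L[m].mean(0),L[m].max(0))
cv2.imwrite("pics/g.png",cv2.resize(c["color"][140:230,225:345,::-1],(800,600),interpolation=cv2.INTER_CUBIC))
E
```

```text
time_s: 7.35
tcp_pos: [0.5489, -0.0906, 0.1511]
eef_rot: [180.0, -0.0, -168.9]
contact_force: [0.0, -0.6, -0.4]
gripper_width: 0.0004
gripper_force: 0.0
[ 48.28445901  -3.00402408 151.08168328] [ 0.00754415 -0.64444302 -0.398152  ]
156 [[79, -1, 74], [75, -4, 74], [53, -18, 74], [53, 12, 74], [56, 2, 74], [50, 5, 74], [78, 10, 74], [73, 2, 74], [48, -13, 75], [79, 7, 75], [66, 6, 75], [79, -6, 75], [51, 1, 75], [48, 10, 75], [79, 14, 76], [78, -11, 76], [50, -2, 77], [64, 17, 78], [64, 3, 79], [59, 8, 80], [58, 4, 81], [59, 9, 83], [62, 9, 85], [61, -9, 86], [61, -4, 88], [64, -12, 89], [61, -10, 91], [68, -29, 93], [70, -19, 94], [64, -25, 95], [55, 21, 95], [73, -12, 96], [68, -28, 96], [70, 3, 96], [47, 19, 96], [50, 20, 96], [69, -8, 96], [70, -26, 97], [46, -29, 97], [46, 15, 97], [29, 20, 97], [72, -24, 97], [69, 18, 97], [67, -18, 98], [64, -26, 98], [33, -31, 98], [54, -28, 98], [50, -24, 98], [36, -23, 98], [70, -5, 98], [53, 20, 98], [57, 21, 98], [68, 1, 98], [70, -11, 98], [33, 21, 99], [56, -20, 99], [37, -27, 99], [38, 22, 99], [52, -29, 99], [56, -26, 99], [50, 27, 99], [19, -28, 99], [18, 20, 99], [13, 19, 100], [46, 23, 100], [26, 19, 100], [46, -29, 100], [27, -22, 100], [22, 24, 100], [15, -26, 101], [34, 18, 101], [28, 21, 101], [34, -25, 101], [16, -29, 102], [22, 23, 102], [21, -26, 103], [20, 22, 103], [35, 24, 103]]
lever [  0.16355638  -0.24967049 128.36699834] [  3.62020309  10.8765848  142.40607697]
```

View pics/g.png

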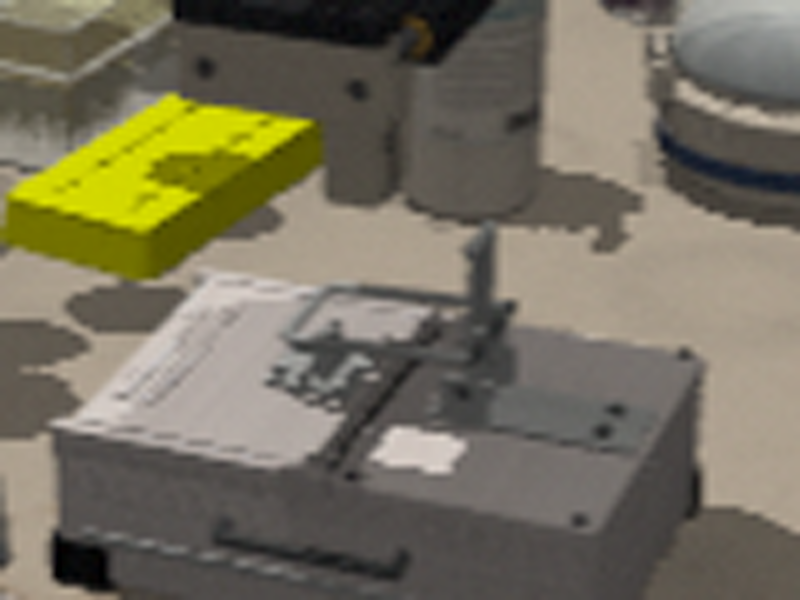

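The loop has flipped and its bar, at (300,320) in the picture, is above the keeper at about z 97, apparently still dropping. The lever hasn't moved. I'll lift slightly, move to x≈22 between lever and keeper, and look again.

```bash
python3 -m crank '[[[0,0,0],[0.8,0,0],1],[[0,0,0],[0.9,0,0],1],[[0,0,0],[0.9,0,0],1],[[0,0,0],[0,0,0],1],[[0,0,0],[0,0,0],1]]'
python3 - <<'E'
from h import *
from plant import r
s=r.get_state();print(case(s["tcp_pos"]),s["contact_force"])
for n in("side","scene"):
    c=r.capture(n);L=(pts(c)-O)@RC*1000
    m=(c["range_z"]>0)&(abs(L[...,1])<32)&(L[...,0]>12)&(L[...,0]<110)&(L[...,2]>77)&(L[...,2]<140)
    q=L[m].round().astype(int);q=q[q[:,2].argsort()];print(len(q),q[::3].tolist())
    if n=="side": cv2.imwrite("pics/i.png",cv2.resize(c["color"][140:230,225:345,::-1],(800,600),interpolation=cv2.INTER_CUBIC))
E
```

```text
time_s: 7.9
tcp_pos: [0.5235, -0.0956, 0.1515]
eef_rot: [-180.0, 0.0, -168.9]
contact_force: [-0.7, 1.2, 0.9]
gripper_width: 0.0006
gripper_force: 0.0
[ 22.34609124  -3.03714617 151.45311598] [-0.72548562  1.19431705  0.89766552]
102 [[57, -30, 77], [67, 1, 78], [58, 3, 78], [60, 20, 79], [59, -5, 79], [61, -27, 80], [57, 0, 80], [53, 19, 80], [56, -27, 81], [59, 1, 82], [48, -29, 82], [46, 22, 83], [60, -16, 83], [60, -9, 83], [47, 19, 84], [45, 19, 85], [37, -26, 85], [41, 21, 86], [61, 4, 86], [31, 19, 87], [34, -27, 88], [42, -25, 88], [31, -26, 89], [61, 4, 89], [37, 18, 89], [61, -12, 90], [62, 1, 90], [25, 23, 91], [30, 22, 92], [31, -26, 92], [16, 19, 93], [28, 22, 93], [19, 18, 95], [20, 20, 96]]
130 [[70, 16, 77], [70, 1, 77], [59, 2, 78], [59, -13, 79], [67, 18, 79], [63, -27, 79], [63, 20, 79], [65, -30, 80], [60, 24, 80], [54, -28, 81], [57, 17, 81], [61, 4, 82], [58, 21, 82], [61, -11, 83], [49, -30, 84], [54, -28, 84], [56, -28, 84], [46, 21, 85], [63, 0, 85], [66, 6, 86], [49, 19, 86], [62, -6, 87], [62, -14, 87], [43, -27, 88], [40, -25, 88], [66, 5, 88], [38, 23, 89], [33, -26, 89], [31, 21, 89], [64, -13, 90], [63, -9, 90], [37, 20, 90], [30, 19, 91], [32, 19, 91], [18, -28, 92], [28, 23, 92], [19, 21, 93], [28, -27, 93], [25, -24, 93], [21, 23, 95], [17, 22, 95], [14, 22, 96], [13, -25, 98], [14, 23, 100]]
```

View pics/i.png

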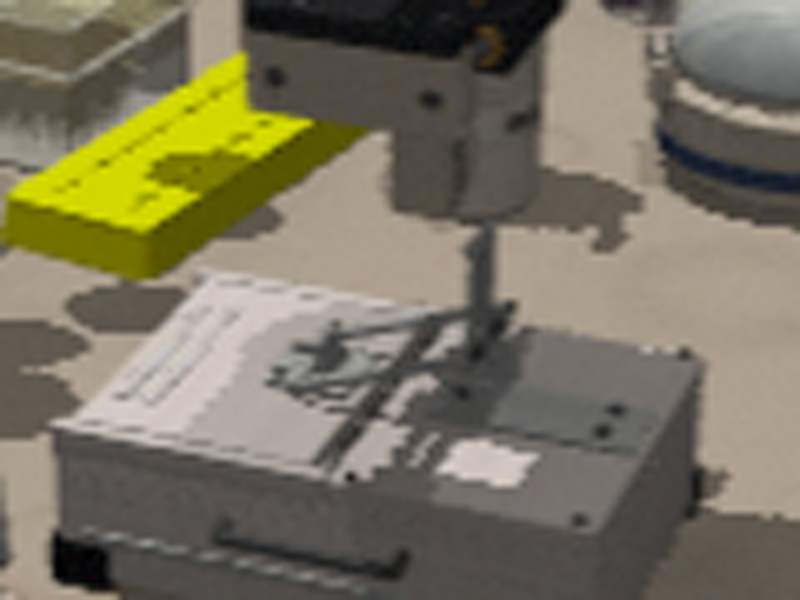

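The bar is now behind the keeper at about (70, 77), with the keeper poking through the loop at (330,350) in the picture. Next I lower the fingers and push the lever along its arc, checking halfway.

```bash
python3 -m crank '[[[0,0,0],[0,0,1.1],1],[[0,0,0],[0,0,1],1],[[0,0,0],[0.9,0,0],1],[[0,0,0],[0.7,0,0],1],[[0,0,0],[0.7,0,0],1],[[0,0,0],[0.7,0,0.3],1],[[0,0,0],[0.6,0,0.3],1],[[0,0,0],[0,0,0],1]]'
python3 - <<'E'
from h import *
from plant import r
s=r.get_state();print(case(s["tcp_pos"]),s["contact_force"])
c=r.capture("side");L=(pts(c)-O)@RC*1000
m=(c["range_z"]>0)&(abs(L[...,1])<32)&(L[...,0]>-60)&(L[...,0]<110)&(L[...,2]>77)&(L[...,2]<150)
q=L[m].round().astype(int);q=q[q[:,2].argsort()];print(len(q),q[::4].tolist())
E
```

```text
time_s: 8.8
tcp_pos: [0.4878, -0.1026, 0.1242]
eef_rot: [-180.0, 0.0, -168.9]
contact_force: [2.1, 0.9, 1.0]
gripper_width: 0.0001
gripper_force: 1.0
[-14.03168814  -2.9785649  124.24887082] [2.10655409 0.89666663 0.97741969]
339 [[-1, 13, 77], [73, 9, 78], [56, 4, 78], [48, 18, 78], [60, 6, 79], [56, -27, 79], [58, -24, 80], [7, -18, 80], [48, -28, 80], [55, -18, 80], [44, 20, 80], [11, -22, 81], [55, 20, 81], [34, -28, 82], [60, 13, 82], [54, 0, 83], [37, 18, 83], [8, 17, 83], [55, -2, 84], [55, -9, 84], [45, -26, 84], [-2, 17, 85], [-1, 14, 86], [56, 2, 86], [32, -27, 86], [34, 19, 87], [-11, 19, 87], [10, -19, 88], [18, -28, 88], [60, -16, 88], [20, -26, 89], [17, 22, 89], [7, -18, 89], [55, -3, 90], [13, -29, 91], [15, 20, 91], [57, 8, 92], [4, 23, 92], [6, -23, 93], [-3, 21, 93], [1, 24, 93], [-6, 22, 94], [0, -29, 94], [-15, 10, 95], [-6, 22, 96], [-13, 19, 96], [-13, -5, 96], [-12, 16, 97], [-7, -17, 98], [-6, 7, 98], [-16, -13, 99], [-8, 5, 100], [-13, 4, 103], [-14, 7, 107], [-21, 5, 113], [-21, 6, 116], [-25, 4, 122], [-16, 8, 125], [-13, 14, 127], [-14, 11, 128], [-32, -5, 130], [-32, 12, 130], [-25, 12, 131], [-27, 11, 131], [-26, 0, 131], [-33, 6, 132], [-22, 12, 133], [-29, 3, 133], [-26, -9, 133], [-20, 14, 134], [-24, 12, 136], [-18, 8, 136], [-27, -12, 137], [-11, 10, 138], [-26, -7, 139], [-10, 15, 140], [-15, 14, 141], [-26, -14, 141], [-16, 10, 142], [-26, -7, 144], [-27, 12, 145], [-11, 12, 145], [-17, 14, 147], [-25, 14, 148], [-24, 11, 149]]
```

```bash
python3 -m crank '[[[0,0,0],[0.6,0,0.4],1],[[0,0,0],[0.5,0,0.5],1],[[0,0,0],[0.4,0,0.6],1],[[0,0,0],[0.4,0,0.6],1],[[0,0,0],[0.2,0,0.6],1],[[0,0,0],[0.1,0,0.6],1],[[0,0,0],[0,0,0.6],1],[[0,0,0],[0,0,0],1]]'
python3 - <<'E'
from h import *
from plant import r
s=r.get_state();print(case(s["tcp_pos"]),s["contact_force"])
c=r.capture("side");L=(pts(c)-O)@RC*1000
m=(c["range_z"]>0)&(abs(L[...,1])<14)&(L[...,0]>-75)&(L[...,0]<110)&(L[...,2]>77)&(L[...,2]<130)
q=L[m].round().astype(int);q=q[q[:,0].argsort()];print(len(q),q[::4].tolist())
E
```

```text
time_s: 9.65
tcp_pos: [0.4658, -0.107, 0.0859]
eef_rot: [-180.0, -0.1, -168.8]
contact_force: [-8.2, 2.3, 19.0]
gripper_width: 0.0008
gripper_force: 9.4
[-36.48083307  -2.9817229   85.85911054] [-8.16133433  2.26606427 19.02968614]
222 [[-57, 11, 87], [-56, 7, 82], [-55, 5, 87], [-53, 6, 84], [-51, 9, 85], [-50, 5, 86], [-49, -8, 90], [-49, 12, 92], [-49, -6, 88], [-48, -9, 98], [-48, -10, 92], [-47, 13, 92], [-46, 12, 100], [-45, 13, 88], [-43, 9, 92], [-42, 13, 99], [-41, 11, 109], [-39, 13, 99], [-38, 12, 112], [-36, 11, 103], [-36, 9, 90], [-34, 12, 91], [-33, 12, 110], [-32, 13, 97], [-31, 11, 101], [-30, 10, 107], [-28, 10, 98], [-28, 11, 112], [-25, 5, 84], [-22, 6, 78], [-21, -5, 86], [-20, 6, 86], [-18, 9, 84], [-16, 2, 86], [-14, -11, 85], [-13, -7, 84], [-12, -9, 85], [-10, 9, 85], [-9, 6, 81], [-6, 12, 80], [-4, 14, 83], [-1, -10, 83], [0, 4, 86], [2, 12, 79], [5, 10, 77], [8, 9, 87], [10, 12, 83], [51, 2, 81], [52, -10, 78], [53, -11, 80], [54, -6, 91], [54, 8, 86], [55, 5, 82], [57, 7, 89], [58, 6, 85], [60, 14, 80]]
```

The lever lies flat at z≈85, and the fingers are pressing it down with 19 N. I'll press a touch more, then retreat straight up and check.

```bash
python3 -m crank '[[[0,0,0],[0,0,0.1],1],[[0,0,0],[0,0,0],1],[[0,0,0],[-0.2,0,-1],1],[[0,0,0],[0,0,-3],1],[[0,0,0],[0,0,-4],1],[[0,0,0],[0,0,-3],1],[[0,0,0],[0,0,0],1],[[0,0,0],[0,0,0],1]]'
python3 - <<'E'
from h import *
from plant import r
s=r.get_state();print(case(s["tcp_pos"]),s["contact_force"])
c=r.capture("side");L=(pts(c)-O)@RC*1000
for nm,a,b in(("lever",-60,-20),("keeper",45,90)):
    m=(c["range_z"]>0)&(abs(L[...,1]+2)<12)&(L[...,0]>a)&(L[...,0]<b)&(L[...,2]>77)&(L[...,2]<130)
    q=L[m];print(nm,len(q),np.percentile(q,[5,50,95],axis=0).round(1).tolist())
cv2.imwrite("pics/j.png",cv2.resize(c["color"][140:230,225:345,::-1],(800,600),interpolation=cv2.INTER_CUBIC))
E
```

```text
time_s: 10.5
tcp_pos: [0.4688, -0.1063, 0.1942]
eef_rot: [180.0, 0.1, -168.9]
contact_force: [0.2, 1.2, -1.3]
gripper_width: 0.0005
gripper_force: 0.0
[-33.40671707  -2.83917017 194.18126158] [ 0.16429666  1.21317592 -1.29956964]
lever 82 [[-55.9, -13.2, 82.7], [-38.9, -1.1, 85.6], [-22.6, 8.5, 87.9]]
keeper 30 [[51.7, -11.5, 78.4], [54.2, 1.6, 83.6], [59.1, 8.5, 89.9]]
```

View pics/j.png

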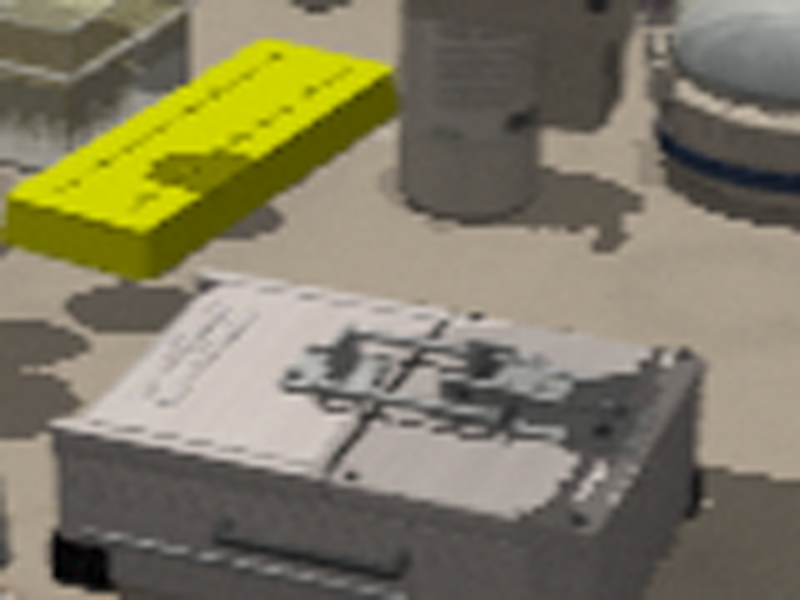

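The lever lies flat at (540,380), with its upper face at z≈85.6. The loop is hooked round the keeper at (340,360), the cover gap at (400,390) has closed by about 6 mm, and the robot is clear. I'm handing the job in.

```bash
python3 -c "
from plant import r
print(r.close_job())"
```

```text
the job is handed in; nothing more can be done
None
```

The long carrier's latch is closed: the loop is hooked behind the keeper, the lever lies flat and stayed down, the cover is drawn in about 6 mm, the short carrier's latch was not touched, and the job is handed in at about 10.5 s; no verdict was returned.

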